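# Pin the drawbar to the loading bracket with the ball-lock pin

## Task

Slide the drawbar up against its stop on the loading bracket, then take the ball-lock pin from the rack with its side button squeezed in, feel for the hole in the drawbar's loose sprung seat, bring it over the hole in the bracket's lug, and push the pin gently home through both until its balls are below the lug. Let go so that the button springs out and the pin is locked upright in the lug with the drawbar still at its stop; do not force the pin, and leave the other two pins in the rack.

Things in the scene. Friction and masses are not known exactly. Their poses are not given: they have to be found in the camera images.
- lug_hole (a point): Centre of the upper mouth of the hole in the bracket's fixed lug, 70 mm above the table. The vertical hole is 14 mm wide, through a steel plate 56 x 50 x 10 mm (underside at 60 mm, open below). Axes are the bracket's: z up, x across the drawbar, y along the drawbar away from the lug. The sprung seat (see bracket) lies over it once the drawbar is at its stop.
- bracket: Bolted-down bracket, origin on the table under the lug hole, same axes. Its drawbar's fork end holds a loose eye with a sprung steel seat, 36 mm square, 5 thick, 14 mm hole, top at 92 mm. No reading shows the eye's side play: the seat hole is up to 10 mm off the lug hole along +x or -x (look or feel). A pin in it draws it across (3 N). It gives 8 mm downwards: 2 N at first, 9 N at the bottom, then rigid.
- drawbar (a joint): Travel of the drawbar along the bracket's -y, 0 to 0.060 m; starts at 0 to 0.035. At 0.060 it is against its stop, and the seat's hole and the lug's are in line along y. About 3 N of friction; it stays where it is left.
- drawbar_knob (a point): Centre of the push knob on the drawbar, an upright black block 18 mm (x) by 16 mm (y) by 38 mm high; its top is 117 mm and this point 98 mm above the table, the bar under it has its top at 79 mm. Axes as the bracket's. It stands 110 mm from the seat, to +y.
- pin_grip (a point): Centre of the ball-lock pin's head, an upright block 26 (x) x 24 (y) x 40 mm high. Its side button, 12 mm wide and 18 high, is on the +x face level with this point and stands out 5 mm; gripping the head along x presses it flush. Final heights of this point above lug_hole: 42 mm when locked with the balls up under the lug, 38 mm with the seat pressed to the bottom.
- pin: Ball-lock pin, 130 to 215 g, upright in one hole of a grey rack 60 x 205 x 56 mm high (3 holes 21 mm wide, 70 mm apart). Origin on the axis at the underside of the 26 mm flange, 24 mm below pin_grip; x to the button. Shank below it 12 mm wide, 50 long, nose tapering to 10 mm over the last 6. Balls on the y sides, 28 to 34 mm below the origin, 18.4 mm across when out.
- pin_button (a joint): Travel of the pin's side button: 0 = out (balls out, locking; 4 N to start it), 0.005 m = fully in and flush (balls inside the shank, 9 N).
- knob_pin_head (a point): Head of a plain pin with a round mushroom knob 26 mm wide and no button, standing in the rack; to be left there. This point is 22 mm above the rack's top.
- loop_pin_head (a point): Head of a plain pin with a wire loop 32 mm wide for a head, standing in the rack; to be left there. This point is 22 mm above the rack's top.

How it is judged:
On the way, in this order (a step that is already met when the one before it is completed fails the run):
1. the drawbar is against its stop (within 1.5 mm) (value of joint drawbar above 0.0585 m), for 0.2 s.
2. the pin's nose is through the lug with its button held in (value of joint pin_button above 0.003 m and horizontal distance between pin_grip and lug_hole below 0.006 m and z of pin_grip in the frame of lug_hole below 0.06 m), for 0.1 s.
At the end, for the whole second after the job is handed in: The drawbar is within 3 mm of its stop; the pin stands upright (within 7 degrees) and at rest in the lug hole (within 4 mm of its axis), home so that its head's centre is 36 to 44.5 mm above the lug's top, with its button sprung out (within 1 mm), so that its balls lock under the lug (value of joint drawbar above 0.057 m and value of joint pin_button below 0.001 m and horizontal distance between pin and lug_hole below 0.004 m and z of pin_grip in the frame of lug_hole between 0.036 and 0.0445 m and angle between pin's own z axis and vertical below 0.12 rad and linear speed of pin below 0.02 m/s); the robot touches nothing.
It fails at once if the pin is pressed on the bracket, drawbar or seat with more than 25 N (contact force between pin and bracket above 25 N).
It fails at once if one of the other two pins is moved more than 20 mm (distance of any of knob_pin_head, loop_pin_head from where it was at the start of the episode above 0.02 m).
It also fails if it takes over 72 s, if anything falls off the work surface, if the arm or the gripper's body presses on something with over 40 N, if the wrist force passes 120 N, or if a joint passes its speed limit or range.

## Robot

A 7-joint arm with a two-finger parallel gripper is mounted at the origin on the work surface. World frame = base frame: x ahead of the robot, y to its left, z up, the work surface at z = 0. Lengths are in m, angles in rad, forces in N, time in s.
With the tool pointing down it reaches from about 0.4 to 0.875 m from the base axis. Payload 19.3 kg.
Tool frame: the origin (TCP) lies between the finger pads; the fingertips stand 14 mm ahead of it and the grasp point (between the pads) lies 5 mm behind it (robot.finger_overhang is the distance from the TCP to the fingertips, in m); z points along the fingers, y is the line along which they close (so a half turn about z gives the same grasp; the last joint's range is limited). The gripper opens to 85 mm and grips with 20 to 120 N. Pads are 22 mm wide; open, the fingers measure 114 mm over their backs; the gripper's body (76 mm by 85 mm) begins 54 mm behind the grasp point. The pads swing forward as they close: fully open they stand 13 mm farther back than shut.
Start: joints at [-1.34, 0.521, -0.036, 1.599, 0.021, 1.021, -0.113], TCP at [0.185, 0.597, 0.245] pointing down, gripper open.
Joint ranges: [-2.91, 2.91], [-0.3, 2.13], [-1.5, 1.42], [0.17, 2.43], [-1.26, 4.41], [0.16, 1.93], [-2.52, 2.52]. Speed limits (rad/s): [1.89, 1.89, 2.39, 2.39, 3.01, 3.01, 3.01].

## Interface

Orientations are given as a rotation vector (axis times angle).
In Python, from bench import robot, viewer, ticket gives the robot as it stands. The module is installed in compiled form; this text tells all that it offers.
- The arm moves only by the tool arm_command, never from a script. Its argument "series" is a list of rows, each a list of 6 numbers: the shift along the tool's x, y, z each as a share of 250 mm, from -1 to 1, then the turn, a rotation vector about the tool's x, y, z each as a share of 90 degrees, from -1 to 1. In form: [[tx, ty, tz, ax, ay, az], ...]. A call has 1 to 12 rows; each row is the pose to reach, as a shift and turn from the pose commanded when the call began, along the tool's axes at that moment; what a row does not reach only later rows make up. A row lasts 1/12 s, in which the tool goes at most 41.7 mm and 7.16 degrees, less where a joint would pass 70% of its speed; a pose out of reach is approached as far as the arm can. A call with a number of a shift or a turn outside -1 to 1 is refused whole. A call with a gripper value outside its range is refused whole. "fingers" is the opening, from 0 (shut) to 1 (fully open), set as the call begins (left out, the last holds). The fingers move at their own pace and stop on an object; "grip_force" is the grip in N (left out, the last holds). Time passes only in rows, so rows that repeat a pose let the fingers close. It gives the time, the measured TCP pose, the force, the opening and the grip force at its end, in the units of the state.
- robot.state(): the state, without advancing time (a new reading comes with each control period).
- viewer.snapshot(name): name is "scene" or "top" or "wrist"; returns a dict with "image" (400x640x3 uint8, red, green, blue), "fx", "fy", "cx", "cy" (pixels), "R" (3x3) and "t" (3): a world point X has camera coordinates R X + t. Camera axes: x right, y down, z forward; pixel columns grow to the right and rows downward; lengths in m; the calibration is good to about 2 mm. A picture is of the moment at which its call begins. There is no depth.
- ticket.hand_in(): hands the job in; it is judged then, once.
The state is a dict: "time": time; "joint_pos": joint angles; "qvel": joint speeds; "joint_torque": joint torques, N m; "position": TCP position; "ee_rot": TCP orientation; "force": force on the tool from outside, world axes, zero at the start; "wrist_torque": the same for the moment, N m; "finger_gap": finger opening in m; "grip_force": force on a finger pad.
Only numpy, scipy, OpenCV 4.12 (cv2) and the standard library are available. Lean on these libraries where they do the work, as an engineer would, in place of code of your own. Each camera call takes 0.05 s, during which the arm holds its last target. There are 200 camera calls.

## Working session

There is one attempt and no reset: what is moved stays moved. The work goes in short steps, Python scripts to look and compute and a tool call to move; the robot and the scene stay as the last step left them, time stands still between calls to the robot, and variables do not carry over. Pictures are saved under pics/ and viewed, at most 11 in all, crops included, and the job is handed in when it is done.

Besides the shell and the picture viewer there is one more tool, called after "Emit:" as name([rows], argument=value, ...), one row to a line, values as JSON. arm_command: Moves the arm, as the interface text tells. Shift numbers are shares of 250 mm and turn numbers shares of 90 degrees, none past 1 either way. Its arguments: {"type":"object","properties":{"series":{"type":"array","items":{"type":"array","items":{"type":"number"}}},"fingers":{"type":"number"},"grip_force":{"type":"number"}},"required":["series"]}

```bash
mkdir -p pics; cat > h.py <<'E'
import numpy as np, cv2, pickle
from bench import robot, viewer, ticket
from scipy.spatial.transform import Rotation as Ro
def snap(n,f):
    s=viewer.snapshot(n); pickle.dump(s,open(f'pics/{f}.pkl','wb')); cv2.imwrite(f'pics/{f}.png',s['image'][:,:,::-1]); return s
def load(f): return pickle.load(open(f'pics/{f}.pkl','rb'))
def ray(s,u,v,z):
    R=np.array(s['R']);t=np.array(s['t']);c=-R.T@t
    d=R.T@np.array([(u-s['cx'])/s['fx'],(v-s['cy'])/s['fy'],1]); return c+d*(z-c[2])/d[2]
def proj(s,X):
    p=np.array(s['R'])@np.array(X)+np.array(s['t']); return s['fx']*p[0]/p[2]+s['cx'],s['fy']*p[1]/p[2]+s['cy']
def st():
    s=robot.state(); return {k:np.round(s[k],4) for k in('time','position','ee_rot','force','finger_gap','grip_force')}
def move(target):  # shift in tool axes, shares
    s=robot.state();R=Ro.from_rotvec(s['ee_rot']); return np.round(R.inv().apply(np.array(target)-s['position'])/0.25,4)
E
python3 - <<'E'
from h import *
for n in('top','scene'):
    s=snap(n,n+'0'); print(n,s['fx'],-np.array(s['R']).T@s['t'])
print(st(), Ro.from_rotvec(robot.state()['ee_rot']).as_matrix().round(3))
E
```

```text
top 402.8362632249168 [ 0.4715575  -0.02068133  1.01198055]
scene 408.5183811787388 [ 0.84283602 -0.47494535  0.74649697]
{'time': np.float64(0.1), 'position': array([0.1851, 0.5967, 0.2448]), 'ee_rot': array([-4.707e-01, -3.106e+00,  1.500e-03]), 'force': array([-0.2442,  0.0075, -0.071 ]), 'finger_gap': np.float64(0.0855), 'grip_force': np.float64(0.0)} [[-0.955  0.296 -0.   ]
 [ 0.296  0.955 -0.001]
 [-0.    -0.001 -1.   ]]
```

View pics/top0.png

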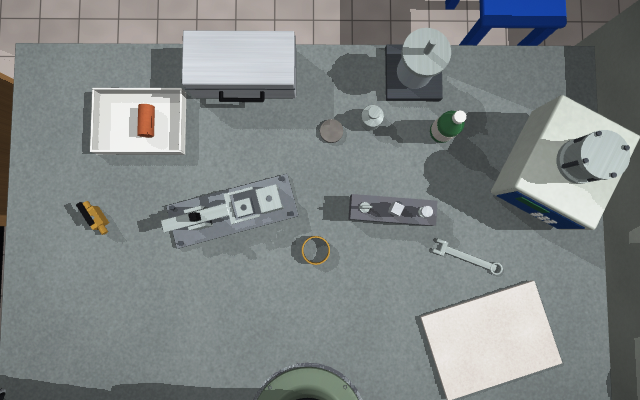

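View pics/scene0.png

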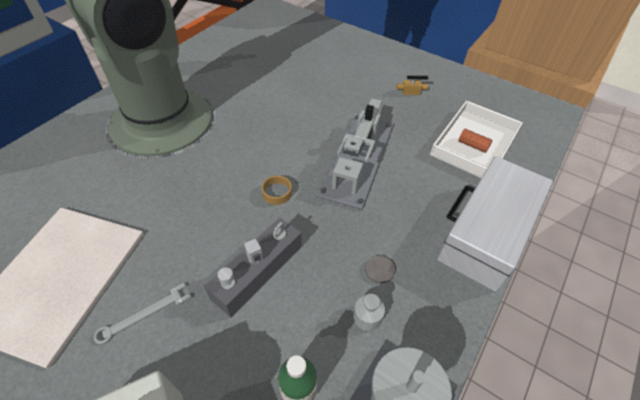

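```bash
python3 - <<'E'
from h import *
a=load('top0')['image'][165:255,155:305,::-1]; b=load('top0')['image'][185:235,320:445,::-1]
A=cv2.resize(a,None,fx=5,fy=5,interpolation=2)[:450]; cv2.imwrite('pics/c1.png',A)
c=load('scene0')['image'][205:315,200:310,::-1]
C=np.zeros((300,800,3),np.uint8); C[:200,:500]=cv2.resize(b,None,fx=4,fy=4,interpolation=2); C[:275,510:785]=cv2.resize(c,None,fx=2.5,fy=2.5,interpolation=2); cv2.imwrite('pics/c2.png',C)
E
```

```text
(no output)
```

View pics/c1.png

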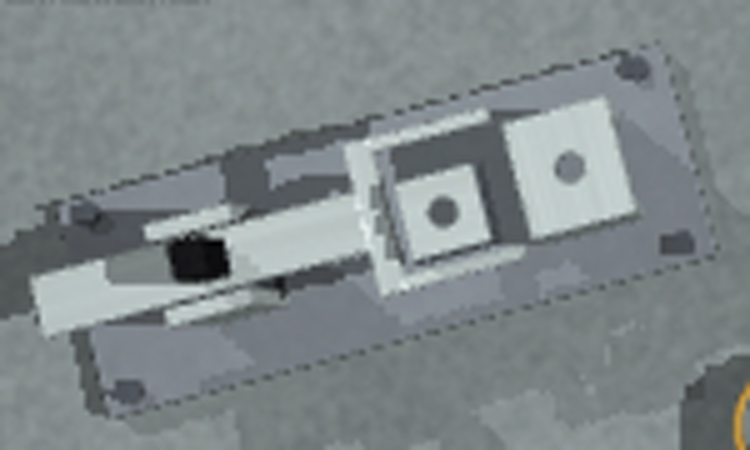

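View pics/c2.png

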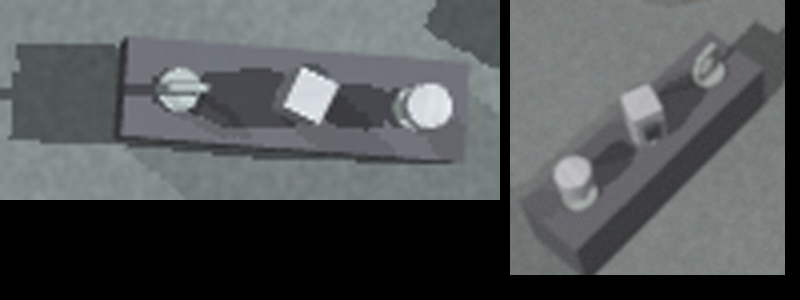

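```bash
python3 - <<'E'
from h import *
s=load('top0'); c1=lambda u,v:(155+u/5-.4,165+v/5-.4)
lug=ray(s,*c1(570,167),.07); seat=ray(s,*c1(443,211),.092); kn=ray(s,*c1(200,258),.117)
print('lug',lug,'seat',seat,'knob',kn)
# plate corners for orientation
cs=[ray(s,*c1(u,v),.07) for u,v in((503,122),(604,97),(637,212),(530,238))]; print('lugc',np.mean(cs,0))
e=[cs[1]-cs[0],cs[2]-cs[3],cs[2]-cs[1],cs[3]-cs[0]]
print([ (round(float(np.linalg.norm(x)),4),round(float(np.degrees(np.arctan2(x[1],x[0]))),1)) for x in e])
# bar edge: 32,285 -> 357,195
for p,q in(((32,283),(357,193)),((45,335),(365,250)),((100,415),(718,255)),((45,210),(660,45))):
    a=ray(s,*c1(*p),.079 if p[0]<50 and p[1]>215 else 0.01);b=ray(s,*c1(*q),.079 if p[0]<50 and p[1]>215 else .01); d=a-b; print('dir',np.degrees(np.arctan2(d[1],d[0])))
c2=lambda u,v:(320+u/4-.4,185+v/4-.4)
cs=[ray(s,*c2(u,v),.10) for u,v in((307,65),(338,82),(320,125),(285,108))]
print('pin',np.mean(cs,0))
e=[cs[1]-cs[0],cs[2]-cs[3],cs[2]-cs[1],cs[3]-cs[0]]
print([ (round(float(np.linalg.norm(x)),4),round(float(np.degrees(np.arctan2(x[1],x[0]))),1)) for x in e])
z=load('scene0'); p=np.mean(cs,0)
print('top ctr proj',proj(z,p),'button',ray(z,256.8,257,.080), 'rack ends',[ray(s,*c2(u,v),.056)[:2] for u,v in((122,37),(470,62),(466,160),(122,137))])
E
```

```text
lug [0.54336369 0.09059109 0.07      ] seat [0.52154119 0.14567854 0.092     ] knob [0.49936601 0.24815148 0.117     ]
lugc [0.54330063 0.09128597 0.07      ]
[(0.0486, -75.9), (0.0513, -76.3), (0.0563, -163.7), (0.056, -166.4)]
dir 105.61840764377502
dir 104.9587844236939
dir 104.51536407170742
dir 105.20871454146905
pin [ 0.51756909 -0.20607812  0.1       ]
[(0.02, -118.9), (0.022, -116.0), (0.0266, 156.6), (0.0276, 152.3)]
top ctr proj (np.float64(252.0966254838891), np.float64(245.752769843412)) button [ 0.53082887 -0.21154445  0.08      ] rack ends [array([ 0.55439618, -0.10165458]), array([ 0.53949032, -0.30957389]), array([ 0.48107085, -0.30600364]), array([ 0.49483308, -0.10132165])]
```

Emit:
arm_command([
  [-0.758,-0.393,0,0,0,0.642],
  [-0.758,-0.393,0,0,0,0.642],
  [-0.758,-0.393,0,0,0,0.642],
  [-0.758,-0.393,0,0,0,0.642],
  [-0.758,-0.393,0,0,0,0.642],
  [-0.758,-0.393,0,0,0,0.642],
  [-0.758,-0.393,0,0,0,0.642],
  [-0.758,-0.393,0,0,0,0.642],
  [-0.758,-0.393,0,0,0,0.642],
  [-0.758,-0.393,0,0,0,0.642],
  [-0.758,-0.393,0,0,0,0.642],
], fingers=0)

```text
time: 1.02
position: [0.3368, 0.447, 0.2451]
ee_rot: [1.907, 2.497, -0.001]
force: [0.1, 0.3, -0.1]
finger_gap: 0.0
grip_force: 0.0
```

```bash
python3 - <<'E'
from h import *
print(st(), Ro.from_rotvec(robot.state()['ee_rot']).as_matrix().round(3), move([.4885,.2957,.245]))
E
```

```text
{'time': np.float64(1.0167), 'position': array([0.3368, 0.447 , 0.2451]), 'ee_rot': array([ 1.9070e+00,  2.4966e+00, -5.0000e-04]), 'force': array([ 0.1305,  0.3003, -0.1004]), 'finger_gap': np.float64(0.0), 'grip_force': np.float64(0.0)} [[-0.263  0.965 -0.   ]
 [ 0.965  0.263 -0.   ]
 [-0.    -0.    -1.   ]] [-7.436e-01  4.261e-01  6.000e-04]
```

Emit:
arm_command([
  [-0.744,0.426,0,0,0,0],
  [-0.744,0.426,0,0,0,0],
  [-0.744,0.426,0,0,0,0],
  [-0.744,0.426,0,0,0,0],
  [-0.744,0.426,0,0,0,0],
  [-0.744,0.426,0,0,0,0],
  [-0.744,0.426,0.2,0,0,0],
  [-0.744,0.426,0.4,0,0,0],
  [-0.744,0.426,0.5,0,0,0],
  [-0.744,0.426,0.556,0,0,0],
  [-0.744,0.426,0.556,0,0,0],
])

```text
time: 1.93
position: [0.4863, 0.2938, 0.1027]
ee_rot: [-1.908, -2.494, 0.009]
force: [-0.1, -1.0, 0.3]
finger_gap: -0.0001
grip_force: 0.0
```

```bash
python3 - <<'E'
from h import *
snap('wrist','w1');snap('top','t1');print(st())
a=np.hstack([load('w1')['image'][::1,:400], load('top0')['image'][:, :0]])
t=cv2.resize(load('t1')['image'][165:255,130:305],None,fx=2.28,fy=2.28)
w=cv2.resize(load('w1')['image'],(400,250)); C=np.zeros((250,800,3),np.uint8);C[:,:400]=w;C[:t.shape[0],401:401+t.shape[1]]=t[:250,:399];cv2.imwrite('pics/c3.png',C[:,:,::-1])
E
```

```text
{'time': np.float64(2.0333), 'position': array([0.4883, 0.2948, 0.1067]), 'ee_rot': array([-1.9105e+00, -2.4938e+00,  3.0000e-04]), 'force': array([1.6357, 0.5561, 0.5104]), 'finger_gap': np.float64(0.0001), 'grip_force': np.float64(0.0)}
```

View pics/c3.png

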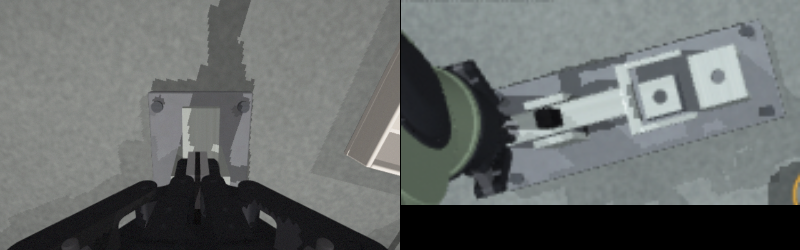

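Emit:
arm_command([
  [-0.04,0,0,0,0,0],
  [-0.08,0,0,0,0,0],
  [-0.11,0,0,0,0,0],
  [-0.14,0,0,0,0,0],
  [-0.17,0,0,0,0,0],
  [-0.2,0,0,0,0,0],
  [-0.22,0,0,0,0,0],
  [-0.24,0,0,0,0,0],
  [-0.26,0,0,0,0,0],
  [-0.28,0,0,0,0,0],
  [-0.29,0,0,0,0,0],
  [-0.3,0,0,0,0,0],
])

```text
time: 3.03
position: [0.5075, 0.222, 0.1063]
ee_rot: [1.913, 2.492, -0.0]
force: [-0.4, 2.5, 1.6]
finger_gap: -0.0002
grip_force: 1.6
```

Emit:
arm_command([
  [-0.004,0,0,0,0,0],
  [-0.008,0,0,0,0,0],
  [-0.012,0,0,0,0,0],
  [-0.016,0,0,0,0,0],
  [-0.02,0,0,0,0,0],
  [-0.02,0,0,0,0,0],
])

```text
time: 3.53
position: [0.5087, 0.2173, 0.1063]
ee_rot: [1.913, 2.492, -0.0]
force: [0.2, 3.3, 1.0]
finger_gap: 0.0001
grip_force: 0.8
```

Emit:
arm_command([
  [-0.004,0,0,0,0,0],
  [-0.008,0,0,0,0,0],
  [-0.012,0,0,0,0,0],
  [-0.016,0,0,0,0,0],
  [-0.016,0,0,0,0,0],
])

```text
time: 3.95
position: [0.5094, 0.2146, 0.1062]
ee_rot: [-1.911, -2.492, -0.001]
force: [-0.9, 9.0, -0.2]
finger_gap: -0.0
grip_force: 4.7
```

Emit:
arm_command([
  [-0.004,0,0,0,0,0],
  [-0.008,0,0,0,0,0],
  [-0.012,0,0,0,0,0],
  [-0.012,0,0,0,0,0],
])

```text
time: 4.28
position: [0.5094, 0.2145, 0.1063]
ee_rot: [-1.907, -2.493, -0.004]
force: [-5.8, 24.6, -1.2]
finger_gap: 0.0001
grip_force: 12.6
```

Emit:
arm_command([
  [0.06,0,0,0,0,0],
  [0.1,0,0,0,0,0],
  [0.1,0,-0.15,0,0,0],
  [0.1,0,-0.3,0,0,0],
  [0.1,0,-0.45,0,0,0],
  [0.1,0,-0.6,0,0,0],
  [0.1,0,-0.6,0,0,0],
])

```text
time: 4.87
position: [0.5062, 0.2353, 0.2627]
ee_rot: [1.912, 2.489, 0.011]
force: [0.5, 0.5, -0.5]
finger_gap: -0.0002
grip_force: 0.0
```

```bash
python3 - <<'E'
from h import *
print(st(), move([.5176,-.02,.256]), move([.5176,-.206,.256]))
E
```

```text
{'time': np.float64(4.8667), 'position': array([0.5062, 0.2353, 0.2627]), 'ee_rot': array([1.9119, 2.4889, 0.0115]), 'force': array([ 0.5084,  0.5205, -0.5098]), 'finger_gap': np.float64(-0.0002), 'grip_force': np.float64(0.0)} [-0.9986 -0.2193  0.0231] [-1.7175 -0.4111  0.0202]
```

Emit:
arm_command([
  [-1,-0.22,0.02,0,0,0.456],
  [-1,-0.22,0.02,0,0,0.456],
  [-1,-0.22,0.02,0,0,0.456],
  [-1,-0.22,0.02,0,0,0.456],
  [-1,-0.22,0.02,0,0,0.456],
  [-1,-0.22,0.02,0,0,0.456],
  [-1,-0.22,0.02,0,0,0.456],
  [-1,-0.22,0.02,0,0,0.456],
  [-1,-0.22,0.02,0,0,0.456],
], fingers=0.75)

```text
time: 5.62
position: [0.5153, -0.0211, 0.2511]
ee_rot: [-2.665, -1.662, 0.001]
force: [0.6, 1.2, 0.5]
finger_gap: 0.064
grip_force: 0.0
```

```bash
python3 - <<'E'
from h import *
print(st(), move([.5176,-.206,.256]))
E
```

```text
{'time': np.float64(5.6167), 'position': array([ 0.5153, -0.0211,  0.2511]), 'ee_rot': array([-2.6654e+00, -1.6625e+00,  1.1000e-03]), 'force': array([0.5918, 1.2353, 0.4709]), 'finger_gap': np.float64(0.064), 'grip_force': np.float64(0.0)} [-0.66    0.3335 -0.0195]
```

Emit:
arm_command([
  [-0.66,0.333,0,0,0,0],
  [-0.66,0.333,0,0,0,0],
  [-0.66,0.333,0,0,0,0],
  [-0.66,0.333,0,0,0,0],
  [-0.66,0.333,0,0,0,0],
  [-0.66,0.333,0,0,0,0],
  [-0.66,0.333,0,0,0,0],
])

```text
time: 6.2
position: [0.5179, -0.2054, 0.251]
ee_rot: [-2.665, -1.663, 0.001]
force: [0.3, 0.1, -0.8]
finger_gap: 0.0641
grip_force: 0.0
```

```bash
python3 - <<'E'
from h import *
w=snap('wrist','w2');t=snap('top','t2');print(st(),-np.array(w['R']).T@w['t'])
print('pin top in wrist',proj(w,[.5176,-.206,.1]))
C=np.zeros((600,800,3),np.uint8);C[:400,:640]=w['image']
i=cv2.resize(t['image'][165:225,175:305],None,fx=3.2,fy=3.2,interpolation=2);C[402:402+i.shape[0],:i.shape[1]]=i
cv2.imwrite('pics/c4.png',C[:,:,::-1])
E
```

```text
{'time': np.float64(6.3), 'position': array([ 0.5182, -0.2039,  0.251 ]), 'ee_rot': array([-2.6624, -1.666 ,  0.    ]), 'force': array([ 0.6791, -0.2175,  0.5649]), 'finger_gap': np.float64(0.0642), 'grip_force': np.float64(0.0)} [ 0.54817885 -0.1432768   0.37843322]
pin top in wrist (np.float64(316.7270226151862), np.float64(192.20758370076257))
```

View pics/c4.png

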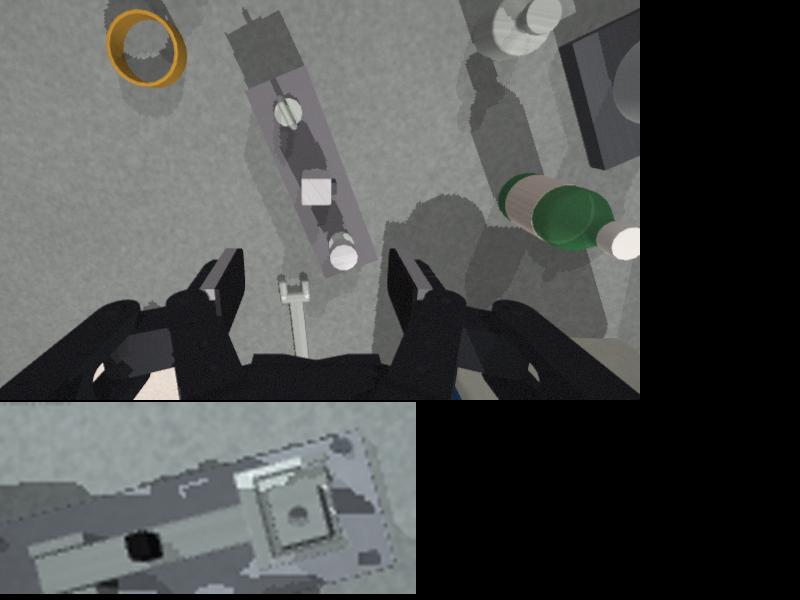

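Emit:
arm_command([
  [0,0,0.1,0,0,0],
  [0,0,0.2,0,0,0],
  [0,0,0.3,0,0,0],
  [0,0,0.4,0,0,0],
  [0,0,0.42,0,0,0],
  [0,0,0.42,0,0,0],
  [0,0,0.42,0,0,0],
])

```text
time: 6.88
position: [0.5184, -0.205, 0.1472]
ee_rot: [2.664, 1.665, 0.001]
force: [0.2, -0.8, 0.4]
finger_gap: 0.064
grip_force: 0.0
```

```bash
python3 - <<'E'
from h import *
print(st(), move([.5176,-.206,.077]))
# seat hole in t2
t=load('t2'); X0,Y0=255,188
g=cv2.cvtColor(t['image'],cv2.COLOR_RGB2GRAY)[Y0:214,X0:282]
print(g)
E
```

```text
{'time': np.float64(6.8833), 'position': array([ 0.5184, -0.205 ,  0.1472]), 'ee_rot': array([2.6638e+00, 1.6648e+00, 6.0000e-04]), 'force': array([ 0.2365, -0.8312,  0.4196]), 'finger_gap': np.float64(0.064), 'grip_force': np.float64(0.0)} [-0.005  -0.0014  0.2809]
[[161 107 107 110 132 152 173 196 194 191 123 125 123 125 123 145 126 125
  127 149 148 144  74  88 139 155 156]
 [125 151 153 199 195 196 193 194 196 189 123 125 126 147 144 145 146 147
  147 148 149 146 112  84 136 138 141]
 [147 193 194 197 196 193 192 192 210 124 123 126 146 147 145 145 146 147
  147 146 148 151 109 122 135 138 138]
 [125 191 193 194 192 125 146 145 147 145 144 146 147 146 147 144 146 147
  145  88 142 213 145 117 132 133 133]
 [105 188 188 124 128 146 148 145 147 144 145 145 147 147 147 146 146 146
  143 100  53 146 144  94  80  81  81]
 [ 89 111 122 123 151 147 148 146 146 146 146 144 144 146 145 145 145 144
  142 105  63 101 124 108  81  80  81]
 [106 110 122 124 149 149 146 144 145 145 145 144 144 143 144 144 142 144
  145 142  52  85 123  97  81  81  81]
 [108 105 121 127 145 145 144 145 144 145 
[... 1405 characters left out ...]
  89  84 126 116 106]
 [146 144 144 129  92 116 123 126 149 148 146 146 146 143 106  96  68  55
   68  84 102 125 107 107 117 117 125]
 [146 145 144 144  88 109 123 120 145 144 114  97  81  54  68  86  84 123
  106 105 108 118 122 125 126 125 125]
 [146 145 144 145 116 105 122 113  87  63  51  89  81 123 113 106 107 108
  122 127 126 127 126 125 126 125 116]
 [147 146 144 144 111  99 122 120  92 105 114 109 106 107 108 127 127 125
  127 126 126 125 127 119 130 122 136]
 [147 146 144 145 145  87 116 106 117 119 120 149 127 127 127 127 127 126
  125 108 130 113 138 136 136 135 134]
 [147 146 144 145 145 110 126 134 148 149 150 149 126 127 126 118 132 122
  123 134 135 136 138 136 136 136 134]]
```

Emit:
arm_command([
  [-0.004,0,0.06,0,0,0],
  [-0.004,0,0.12,0,0,0],
  [-0.004,0,0.18,0,0,0],
  [-0.004,0,0.22,0,0,0],
  [-0.004,0,0.25,0,0,0],
  [-0.004,0,0.275,0,0,0],
  [-0.004,0,0.275,0,0,0],
])

```text
time: 7.47
position: [0.5175, -0.2064, 0.0772]
ee_rot: [-2.665, -1.664, 0.0]
force: [-0.0, 0.6, -0.0]
finger_gap: 0.0639
grip_force: 0.0
```

Emit:
arm_command([
  [0,0,0,0,0,0],
  [0,0,0,0,0,0],
  [0,0,0,0,0,0],
  [0,0,0,0,0,0],
  [0,0,0,0,0,0],
  [0,0,0,0,0,0],
  [0,0,0,0,0,0],
], fingers=0, grip_force=40)

```text
time: 8.05
position: [0.518, -0.2072, 0.0785]
ee_rot: [2.664, 1.662, 0.001]
force: [-0.3, -1.9, 3.9]
finger_gap: 0.0254
grip_force: 40.1
```

```bash
python3 - <<'E'
from h import *
print(st()); t=load('t2'); lug=np.array([.5434,.0909,.07])
for p in((268.0,200.3),(268.,200)):
    q=ray(t,*p,.092);d=q-lug; print(q,'brx',d[0]*.9659+d[1]*.2588,'bry',-d[0]*.2588+d[1]*.9659)
# seat corners: mean
E
```

```text
{'time': np.float64(8.05), 'position': array([ 0.518 , -0.2072,  0.0785]), 'ee_rot': array([2.6639e+00, 1.6620e+00, 1.4000e-03]), 'force': array([-0.2674, -1.9118,  3.9265]), 'finger_gap': np.float64(0.0254), 'grip_force': np.float64(40.1499)}
[0.5364144  0.08931893 0.092     ] brx -0.007156567948296678 bry 0.00028071568569605024
[0.53710182 0.08932454 0.092     ] brx -0.006491142381174136 bry 0.00010823120522760604
```

Emit:
arm_command([
  [0,0,-0.04,0,0,0],
  [0,0,-0.1,0,0,0],
  [0,0,-0.2,0,0,0],
  [0,0,-0.3,0,0,0],
  [0,0,-0.4,0,0,0],
  [0,0,-0.5,0,0,0],
  [0,0,-0.6,0,0,0],
  [0,0,-0.65,0,0,0],
  [0,0,-0.65,0,0,0],
  [0,0,-0.65,0,0,0],
])

```text
time: 8.88
position: [0.5175, -0.2063, 0.2408]
ee_rot: [2.664, 1.664, 0.002]
force: [-0.6, 0.2, -2.6]
finger_gap: 0.0254
grip_force: 40.9
```

```bash
python3 - <<'E'
from h import *
print(st(), move([.5366,.0893,.24]), move([.527,-.06,.24]))
E
```

```text
{'time': np.float64(8.8833), 'position': array([ 0.5175, -0.2063,  0.2408]), 'ee_rot': array([2.6644e+00, 1.6635e+00, 1.6000e-03]), 'force': array([-0.5931,  0.1685, -2.6486]), 'finger_gap': np.float64(0.0254), 'grip_force': np.float64(40.9173)} [ 1.096  -0.4504  0.0033] [ 0.5426 -0.2227  0.0032]
```

Emit:
arm_command([
  [0.95,-0.39,0,0,0,-0.456],
  [0.95,-0.39,0,0,0,-0.456],
  [0.95,-0.39,0,0,0,-0.456],
  [0.95,-0.39,0,0,0,-0.456],
  [0.95,-0.39,0,0,0,-0.456],
  [0.95,-0.39,0,0,0,-0.456],
  [0.95,-0.39,0,0,0,-0.456],
  [0.95,-0.39,0,0,0,-0.456],
  [0.95,-0.39,0,0,0,-0.456],
  [0.95,-0.39,0,0,0,-0.456],
])

```text
time: 9.72
position: [0.5338, 0.0486, 0.2395]
ee_rot: [-1.914, -2.49, 0.002]
force: [0.1, -0.8, -2.8]
finger_gap: 0.0253
grip_force: 41.2
```

```bash
python3 - <<'E'
from h import *
w=snap('wrist','w3');t=snap('top','t3');z=snap('scene','s3');print(st(),move([.5366,.0893,.24]))
print('seat,lug in wrist',proj(w,[.5366,.0893,.092]),proj(w,[.5434,.0909,.07]))
C=np.zeros((600,800,3),np.uint8);C[:400,:640]=w['image']
u,v=map(int,proj(z,[.53,.09,.15])); i=cv2.resize(z['image'][v-50:v+50,u-90:u+90],None,fx=2,fy=2,interpolation=2);C[400:600,:360]=i; print(u,v)
cv2.imwrite('pics/c5.png',C[:,:,::-1])
E
```

```text
{'time': np.float64(9.8667), 'position': array([0.5341, 0.0486, 0.2399]), 'ee_rot': array([-1.9150e+00, -2.4903e+00,  7.0000e-04]), 'force': array([ 0.1118, -0.9977, -3.1373]), 'finger_gap': np.float64(0.0258), 'grip_force': np.float64(41.174)} [ 0.1546  0.0516 -0.0005]
seat,lug in wrist (np.float64(332.3991740106503), np.float64(146.7289576170872)) (np.float64(339.23470220364555), np.float64(144.13360912058022))
345 139
```

View pics/c5.png

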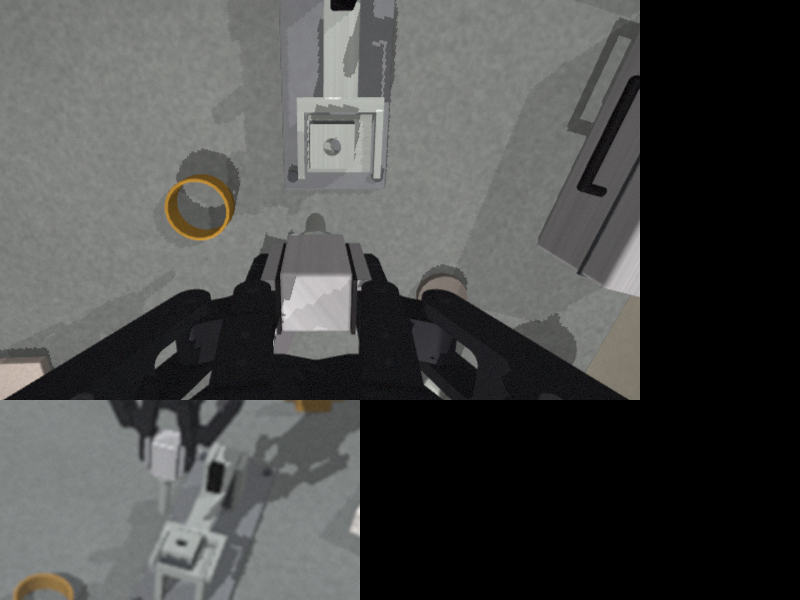

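```bash
python3 - <<'E'
from h import *
w=load('w3');s=st();p=np.array(s['position']);R=Ro.from_rotvec(robot.state()['ee_rot']).as_matrix()
for dx,dz in((.005,.0725),(.006,.066)): print(proj(w,p+R@[dx,0,dz]), proj(w,p+R@[dx,.005,dz]))
for dx in(.012,-.012): print('head top',proj(w,p+R@[dx,.013,-.0215]),proj(w,p+R@[dx,-.013,-.0215]))
g=cv2.cvtColor(w['image'],cv2.COLOR_RGB2GRAY); print(g[206:236:1,316]); print(g[222,296:336]); print(g[262:340:2,316])
E
```

```text
(np.float64(316.5124344200345), np.float64(214.80925616217988)) (np.float64(324.5383404667026), np.float64(214.80827437679952))
(np.float64(316.5170340992118), np.float64(216.53652003573796)) (np.float64(324.80110982110523), np.float64(216.5355915038701))
head top (np.float64(353.9698540162874), np.float64(278.52561319064546)) (np.float64(279.3057322673618), np.float64(278.50654540113385))
head top (np.float64(352.0128267388362), np.float64(337.4093982648883)) (np.float64(281.2597560989277), np.float64(337.366633450456))
[132 137 137 136 137 139 125 101  90  90  88  90  90  89  93  89  91  90
  89  94  92  91  90  94  92 109 121 117 110 103]
[129 128 130 127 126 131 133 127 133 127  91  84  82  85  87  89  88  90
  89  93  91  88  90  92  91  96  93  89  94 125 128 130 128 126 130 127
 127 127 131 132]
[104 102 103 102 103 111 133 173 201 199 197 197 199 198 199 201 197 195
 193 192 176 181 182 184 185 183 184 186 188 190 188 192 200 212 181 126
 126 125 129]
```

```bash
python3 - <<'E'
from h import *
print(move([.5376,.0881,.172]))
E
```

```text
[0.149  0.0544 0.2715]
```

Emit:
arm_command([
  [0.05,0.02,0,0,0,0],
  [0.1,0.04,0,0,0,0],
  [0.14,0.054,0,0,0,0],
  [0.149,0.054,0,0,0,0],
  [0.149,0.054,0.06,0,0,0],
  [0.149,0.054,0.12,0,0,0],
  [0.149,0.054,0.18,0,0,0],
  [0.149,0.054,0.23,0,0,0],
  [0.149,0.054,0.26,0,0,0],
  [0.149,0.054,0.271,0,0,0],
  [0.149,0.054,0.271,0,0,0],
  [0.149,0.054,0.271,0,0,0],
])

```text
time: 10.87
position: [0.5378, 0.0891, 0.1728]
ee_rot: [1.913, 2.492, 0.001]
force: [2.5, -0.2, -1.5]
finger_gap: 0.0254
grip_force: 40.7
```

```bash
python3 - <<'E'
from h import *
w=snap('wrist','w4');s=st();p=np.array(s['position']);print(s)
R=Ro.from_rotvec(robot.state()['ee_rot']).as_matrix()
for q in(p+R@[.005,0,.0725],p+R@[.005,.005,.0725],p+R@[.005,-.005,.0725],[.5366,.0893,.092]): print(proj(w,q))
cv2.imwrite('pics/c6.png',cv2.resize(w['image'][150:280,220:420,::-1],None,fx=4,fy=4,interpolation=2))
E
```

```text
{'time': np.float64(10.9167), 'position': array([0.5379, 0.0892, 0.173 ]), 'ee_rot': array([1.9125e+00, 2.4917e+00, 1.1000e-03]), 'force': array([-0.0866,  0.2821, -2.5132]), 'finger_gap': np.float64(0.0254), 'grip_force': np.float64(41.0405)}
(np.float64(316.07638539741066), np.float64(214.4682788458085))
(np.float64(324.096105833061), np.float64(214.46303629528177))
(np.float64(308.0572741684408), np.float64(214.4735209980923))
(np.float64(314.089242283388), np.float64(217.1555220673759))
```

View pics/c6.png

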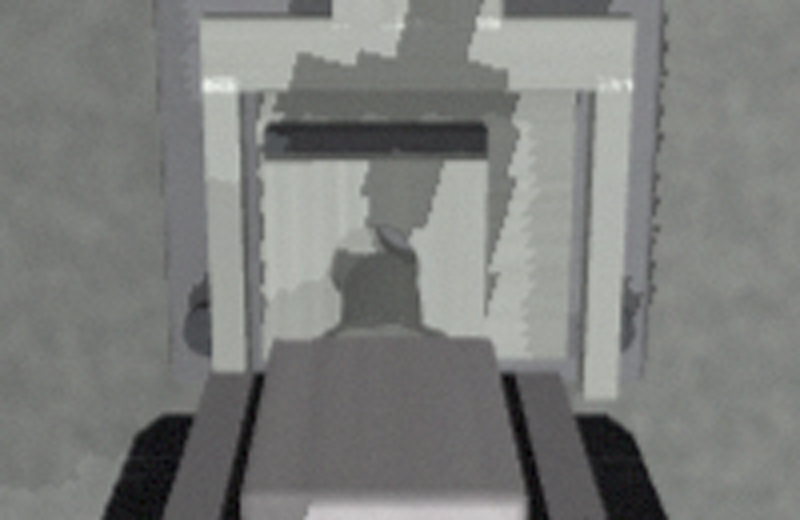

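Emit:
arm_command([
  [-0.004,0,0.008,0,0,0],
  [-0.004,0,0.016,0,0,0],
  [-0.004,0,0.024,0,0,0],
  [-0.004,0,0.032,0,0,0],
  [-0.004,0,0.038,0,0,0],
  [-0.004,0,0.044,0,0,0],
  [-0.004,0,0.048,0,0,0],
  [-0.004,0,0.048,0,0,0],
])

```text
time: 11.58
position: [0.5378, 0.0882, 0.1601]
ee_rot: [-1.913, -2.492, 0.0]
force: [-2.0, -0.0, -2.8]
finger_gap: 0.0259
grip_force: 41.2
```

Emit:
arm_command([
  [0,0,0.008,0,0,0],
  [0,0,0.016,0,0,0],
  [0,0,0.024,0,0,0],
  [0,0,0.032,0,0,0],
  [0,0,0.032,0,0,0],
])

```text
time: 12.0
position: [0.5377, 0.0881, 0.1518]
ee_rot: [-1.913, -2.492, 0.001]
force: [1.0, 0.4, -2.0]
finger_gap: 0.0252
grip_force: 40.6
```

Emit:
arm_command([
  [0,0.004,0,0,0,0],
  [0,0.008,0,0,0,0],
  [0,0.012,0,0,0,0],
  [0,0.016,0,0,0,0],
  [0,0.02,0,0,0,0],
  [0,0.024,0,0,0,0],
  [0,0.026,0,0,0,0],
  [0,0.026,0,0,0,0],
])

```text
time: 12.67
position: [0.5443, 0.0899, 0.1523]
ee_rot: [1.913, 2.492, 0.0]
force: [-2.5, -0.5, -2.0]
finger_gap: 0.0256
grip_force: 40.9
```

Emit:
arm_command([
  [0,0,0.008,0,0,0],
  [0,0,0.016,0,0,0],
  [0,0,0.024,0,0,0],
  [0,0,0.032,0,0,0],
  [0,0,0.04,0,0,0],
  [0,0,0.04,0,0,0],
])

```text
time: 13.17
position: [0.5441, 0.0898, 0.1419]
ee_rot: [-1.913, -2.492, 0.0]
force: [0.2, -0.4, -1.8]
finger_gap: 0.0253
grip_force: 40.7
```

Emit:
arm_command([
  [0,0,0.004,0,0,0],
  [0,0,0.008,0,0,0],
  [0,0,0.012,0,0,0],
  [0,0,0.012,0,0,0],
])

```text
time: 13.5
position: [0.5441, 0.0898, 0.1391]
ee_rot: [-1.913, -2.492, 0.0]
force: [-0.7, 1.3, -1.3]
finger_gap: 0.0255
grip_force: 41.1
```

Emit:
arm_command([
  [0,0,0.004,0,0,0],
  [0,0,0.008,0,0,0],
  [0,0,0.012,0,0,0],
  [0,0,0.012,0,0,0],
])

```text
time: 13.83
position: [0.5441, 0.0898, 0.1361]
ee_rot: [-1.913, -2.492, 0.0]
force: [-1.7, -1.2, -0.8]
finger_gap: 0.0254
grip_force: 40.9
```

Emit:
arm_command([
  [0,0,0.004,0,0,0],
  [0,0,0.008,0,0,0],
  [0,0,0.012,0,0,0],
  [0,0,0.016,0,0,0],
  [0,0,0.02,0,0,0],
  [0,0,0.02,0,0,0],
])

```text
time: 14.33
position: [0.5441, 0.0899, 0.1311]
ee_rot: [-1.913, -2.492, 0.0]
force: [1.7, 0.7, -2.3]
finger_gap: 0.0255
grip_force: 40.9
```

```bash
python3 - <<'E'
from h import *
for i in range(3): w=snap('wrist','w5');print(st()['force'])
print(st())
E
```

```text
[ 0.6618 -0.7277 -2.2681]
[-1.5609  0.2534 -1.4118]
[ 2.9956 -0.1543 -2.0537]
{'time': np.float64(14.4833), 'position': array([0.5441, 0.0899, 0.1313]), 'ee_rot': array([ 1.9128,  2.4921, -0.    ]), 'force': array([ 2.9956, -0.1543, -2.0537]), 'finger_gap': np.float64(0.0256), 'grip_force': np.float64(40.9033)}
```

Emit:
arm_command([
  [0,0,0.006,0,0,0],
  [0,0,0.012,0,0,0],
  [0,0,0.018,0,0,0],
  [0,0,0.024,0,0,0],
  [0,0,0.03,0,0,0],
  [0,0,0.036,0,0,0],
  [0,0,0.042,0,0,0],
  [0,0,0.048,0,0,0],
  [0,0,0.054,0,0,0],
  [0,0,0.06,0,0,0],
  [0,0,0.06,0,0,0],
])

```text
time: 15.4
position: [0.544, 0.0898, 0.116]
ee_rot: [-1.913, -2.492, 0.001]
force: [0.1, -1.0, -3.3]
finger_gap: 0.0256
grip_force: 41.3
```

Emit:
arm_command([
  [0,0,0.003,0,0,0],
  [0,0,0.006,0,0,0],
  [0,0,0.009,0,0,0],
  [0,0,0.012,0,0,0],
  [0,0,0.012,0,0,0],
])

```text
time: 15.82
position: [0.5442, 0.0899, 0.1133]
ee_rot: [1.913, 2.492, 0.0]
force: [2.3, 1.4, -1.3]
finger_gap: 0.0258
grip_force: 41.4
```

Now press the seat in small steps, watching force.

Emit:
arm_command([
  [0,0,0.003,0,0,0],
  [0,0,0.006,0,0,0],
  [0,0,0.009,0,0,0],
  [0,0,0.012,0,0,0],
  [0,0,0.012,0,0,0],
])

```text
time: 16.23
position: [0.5442, 0.0899, 0.1103]
ee_rot: [1.913, 2.492, 0.0]
force: [-0.1, 1.2, 4.1]
finger_gap: 0.0254
grip_force: 41.5
```

Emit:
arm_command([
  [0,0,0.003,0,0,0],
  [0,0,0.006,0,0,0],
  [0,0,0.009,0,0,0],
  [0,0,0.009,0,0,0],
])

```text
time: 16.57
position: [0.5442, 0.0899, 0.108]
ee_rot: [1.913, 2.492, 0.0]
force: [-1.0, 0.4, 5.8]
finger_gap: 0.0253
grip_force: 41.8
```

Emit:
arm_command([
  [0,0,0,0,0,0],
  [0,0,0,0,0,0],
  [0,0,0,0,0,0],
  [0,0,0,0,0,0],
  [0,0,0,0,0,0],
  [0,0,0,0,0,0],
], fingers=0.6)

```text
time: 17.07
position: [0.544, 0.0898, 0.108]
ee_rot: [-1.913, -2.492, 0.0]
force: [-0.1, 0.3, -0.2]
finger_gap: 0.0511
grip_force: 0.0
```

Emit:
arm_command([
  [0,0,-0.04,0,0,0],
  [0,0,-0.1,0,0,0],
  [0,0,-0.2,0,0,0],
  [0,0,-0.3,0,0,0],
  [0,0,-0.4,0,0,0],
  [0,0,-0.5,0,0,0],
  [-0.5,0,-0.5,0,0,0],
  [-0.5,0,-0.5,0,0,0],
  [-0.5,0,-0.5,0,0,0],
  [-0.5,0,-0.5,0,0,0],
])

```text
time: 17.9
position: [0.5772, -0.0396, 0.2344]
ee_rot: [1.921, 2.481, -0.003]
force: [-0.2, -0.8, -0.2]
finger_gap: 0.0515
grip_force: 0.0
```

```bash
python3 - <<'E'
from h import *
w=snap('wrist','w6');z=snap('scene','s6');t=snap('top','t6');print(st())
L=np.array([.5434,.0909,0]);u,v=proj(w,L+[0,0,.132]);print('pin top wrist (locked)',u,v,'+2mm',proj(w,L+[0,0,.134]),'scene',proj(z,L+[0,0,.132]))
C=np.zeros((520,800,3),np.uint8);C[:400,:640]=w['image']
a,b=map(int,proj(z,L+[0,0,.1]));i=cv2.resize(z['image'][b-50:b+50,a-60:a+60],None,fx=4,fy=4,interpolation=2);print(a,b)
C[:,:][120:520,320:800]=i;cv2.imwrite('pics/c7.png',C[:,:,::-1])
E
```

```text
{'time': np.float64(18.05), 'position': array([ 0.5763, -0.0311,  0.2335]), 'ee_rot': array([-1.9139e+00, -2.4911e+00, -3.0000e-04]), 'force': array([-1.2445,  0.3743, -0.4438]), 'finger_gap': np.float64(0.0512), 'grip_force': np.float64(0.0)}
pin top wrist (locked) 315.53894309533166 -6.028407918425813 +2mm (np.float64(315.5371290894531), np.float64(-7.1022115961056045)) scene (np.float64(350.126555283171), np.float64(147.59489549243506))
349 158
```

View pics/c7.png

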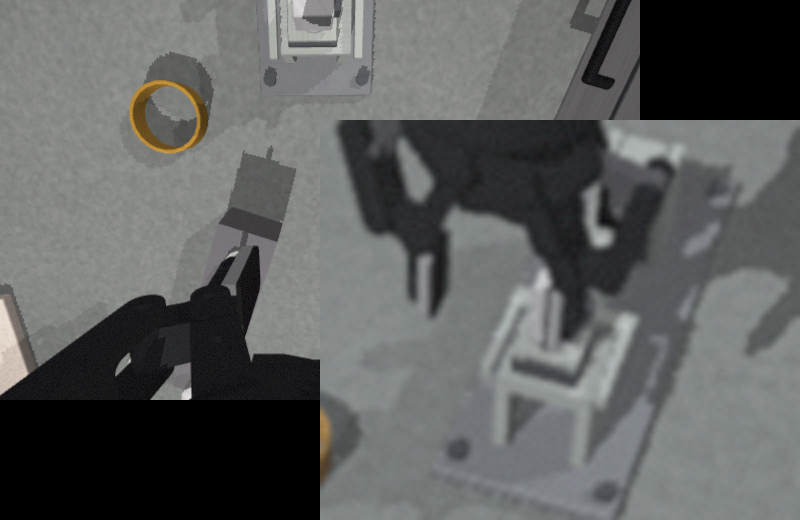

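Emit:
arm_command([
  [-0.5,0,-0.4,0,0,0],
  [-0.5,0,-0.4,0,0,0],
  [-0.5,0,-0.4,0,0,0],
  [-0.5,0,-0.4,0,0,0],
  [-0.5,0,-0.4,0,0,0],
  [-0.5,0,-0.4,0,0,0],
  [-0.5,0,-0.4,0,0,0],
])

```text
time: 18.63
position: [0.6086, -0.1498, 0.3326]
ee_rot: [-1.91, -2.493, -0.0]
force: [-0.6, -0.9, -0.6]
finger_gap: 0.0515
grip_force: 0.0
```

```bash
python3 - <<'E'
from h import *
z=snap('scene','s7');t=snap('top','t7');print(st())
L=np.array([.5434,.0909,0]);C=np.zeros((400,800,3),np.uint8)
for k,s in enumerate((t,z)):
    a,b=map(int,proj(s,L+[0,0,.1]));i=cv2.resize(s['image'][b-40:b+40,a-40:a+40],(400,400),interpolation=2);C[:,400*k:400*k+400]=i
    for h in(.132,.128,.136): print(h,(np.array(proj(s,L+[0,0,h]))-[a-40,b-40])*5+[400*k,0])
cv2.imwrite('pics/c8.png',C[:,:,::-1])
E
```

```text
{'time': np.float64(18.7333), 'position': array([ 0.6086, -0.1496,  0.3323]), 'ee_rot': array([-1.9089e+00, -2.4932e+00,  1.0000e-04]), 'force': array([-0.3443, -0.0619,  0.2283]), 'finger_gap': np.float64(0.0509), 'grip_force': np.float64(0.0)}
0.132 [195.61418321 199.14232738]
0.128 [196.76378739 199.88328407]
0.136 [194.4541205  198.39462984]
0.132 [605.63277642 147.97447746]
0.128 [604.94316312 154.68290543]
0.136 [606.32729446 141.21833706]
```

View pics/c8.png

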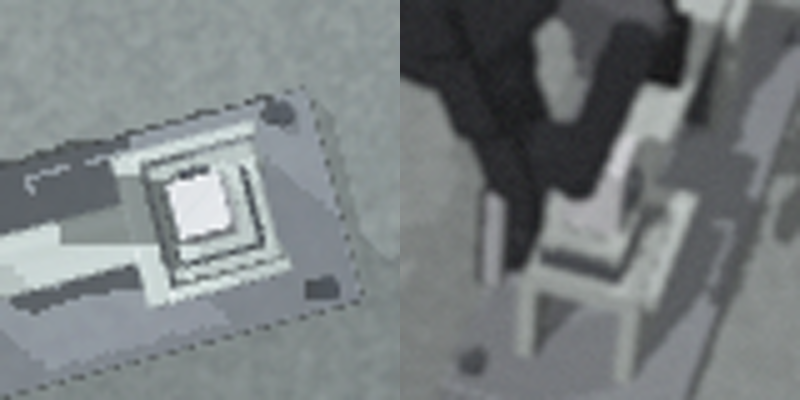

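Emit:
arm_command([
  [0,-0.75,0,0,0,0],
  [0,-0.75,0,0,0,0],
  [0,-0.75,0,0,0,0],
  [0,-0.75,0,0,0,0],
  [0,-0.75,0,0,0,0],
  [0,-0.75,0,0,0,0],
  [0,-0.75,0,0,0,0],
])

```text
time: 19.32
position: [0.4272, -0.1993, 0.3332]
ee_rot: [1.912, 2.493, 0.001]
force: [0.7, 1.0, 0.1]
finger_gap: 0.0515
grip_force: 0.0
```

```bash
python3 - <<'E'
from h import *
z=snap('scene','s8');L=np.array([.5434,.0909,0])
a,b=map(int,proj(z,L+[0,0,.1]));i=cv2.resize(z['image'][b-40:b+40,a-40:a+40],(560,560),interpolation=2)
f=lambda X:(np.array(proj(z,X))-[a-40,b-40])*7
ex=np.array([.9659,.2588,0]);ey=np.array([-.2588,.9659,0])
for h in(.132,.092): print(h,f(L+[0,0,h]),[f(L+ex*i*.013+ey*j*.012+[0,0,h]).round() for i,j in((1,1),(1,-1),(-1,-1),(-1,1))])
cv2.imwrite('pics/c9.png',i[:,:,::-1])
E
```

```text
0.132 [287.88588698 207.16426845] [array([340., 192.]), array([317., 244.]), array([236., 222.]), array([259., 171.])]
0.092 [278.52866742 298.1895337 ] [array([328., 283.]), array([307., 334.]), array([228., 313.]), array([251., 263.])]
```

View pics/c9.png

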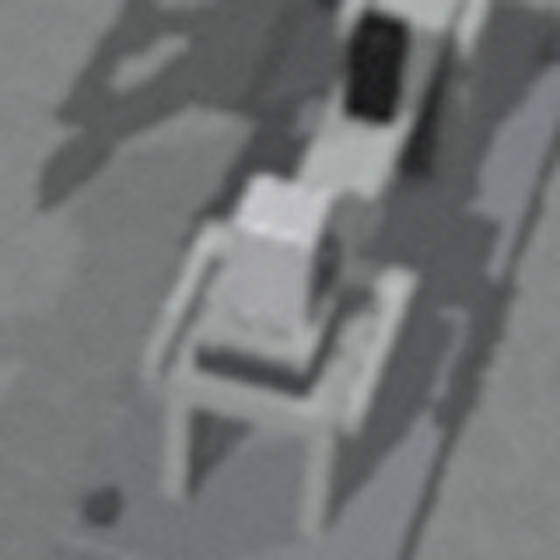

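```bash
python3 -c "
from h import *
print(ticket.hand_in())"
```

```text
the job is handed in; nothing more can be done
None
```

The job is handed in at about 19 s of the 72 s allowed. The last pictures show the pin upright in the lug with its head at the locked height, its button out and the drawbar at its stop. The hand-in returned no verdict, and the other two pins were never gripped.

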